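# Seat a contact bar in the corner of a locating fixture

### The arm

A 7-joint arm with a two-finger parallel gripper is mounted at the origin on the work surface. World frame = base frame: x ahead of the robot, y to its left, z up, the work surface at z = 0. Lengths are in m, angles in rad, forces in N, time in s.
With the tool pointing down it reaches from about 0.425 to 0.875 m from the base axis. Payload 8.4 kg.
Tool frame: the origin (TCP) lies on the centre line of the jaws, within the pads' length; the fingertips stand 25 mm ahead of it and the grasp point (between the pads) lies 6 mm ahead of it; z points along the fingers, y is the direction in which the jaws open and shut (so a half turn about z gives the same grasp; the last joint's range is limited). The gripper opens to 87 mm and grips with 3 to 60 N. Pads are 19 mm wide; open, the fingers measure 117 mm over their backs; the gripper's body (75 mm by 190 mm) begins 51 mm behind the grasp point.
Start: joints at [1.213, 0.333, 0.04, 1.465, -0.013, 1.343, -0.059], TCP at [0.166, -0.628, 0.248] pointing down, gripper open.
Joint ranges: [-2.58, 2.58], [-0.38, 2.09], [-1.3, 1.39], [0.25, 2.4], [-1.5, 4.64], [0.08, 2.09], [-2.65, 2.65]. Speed limits (rad/s): [2.22, 2.22, 2.79, 2.79, 3.14, 3.14, 3.14].

### API

Orientations are given as a unit quaternion [x, y, z, w].
In Python, from plant import manip gives the robot as it stands.
- The arm moves only by the tool send_rows, never from a script. Its argument "targets" is a list of rows, each a list of 2 entries, a list of its own where there are three numbers: the shift along the tool's x, y, z each as a share of 15 cm, from -1 to 1, then the turn, a rotation vector about the tool's x, y, z each as a share of 2 rad, from -1 to 1. In form: [[[x, y, z], [ax, ay, az]], ...]. A call has 1 to 8 rows; each row shifts and turns the commanded pose from where the row before left it, along the tool's axes as they then stand; what a row does not reach is not made up. A row lasts 1/8 s, in which the tool goes at most 62.5 mm and 10.7 degrees, less where a joint would pass 70% of its speed; a pose out of reach is approached as far as the arm can. A call with a number of a shift or a turn outside -1 to 1 is refused whole. A call with a gripper value outside its range is refused whole. "hand" is the closure, from 0 (fully open) to 1 (shut), set as the call begins (left out, the last holds). The fingers move at their own pace and stop on an object; "force" is the grip in N (left out, the last holds). Time passes only in rows, so rows that do not move let the fingers close. It gives the time, the measured TCP pose, the force and the opening at its end, in the units of the state.
- manip.state(): the state, without advancing time (a new reading comes with each control period).
- manip.get_image(name): name is "scene" or "top"; returns a dict with "pixels" (480x640x3 uint8, red, green, blue), "depth" (480x640 float32, m along the optical axis (not along the pixel's ray), 0 where there is no reading), "fx", "fy", "cx", "cy" (pixels), "rvec" (rotation vector, rad) and "tvec" (3), from world to camera coordinates, as OpenCV has them. Camera axes: x right, y down, z forward; pixel columns grow to the right and rows downward; lengths in m; the calibration is good to about 2 mm. A picture is of the moment at which its call begins.
- manip.hand_in(): hands the job in, once; it reports no verdict.
Trained networks look in the newest picture that a camera, given by its name, has taken for a name from the list of things; names that differ only in an ending like _2 or _b are one class to them, and where a whole thing is asked for, a point or a joint stands for the part that bears it (a point fixed in the world has none). Each returns a list of dicts, best first, with "p" (0 to 1); they miss things now and then, are a little off and sometimes report something else, mostly with a low value. They report only what shows in the picture. A call takes as long as a camera call. They do not tell look-alikes from the thing itself.
- manip.boxes_of(camera, label): "xy" ([column, row] in pixels, amid what is visible of it).
- manip.silhouettes(camera, label): "mask" (480x640 bool, what is visible of it) and "xy" ([column, row] in pixels, amid what is visible of it).
- manip.tip_of(camera, label): "xy" ([column, row] in pixels: a listed point, or the origin of a listed thing).
The state is a dict: "clock": time; "q": joint angles; "joint_vel": joint speeds; "tau": joint torques, N m; "position": TCP position; "tcp_rot": TCP orientation; "ft_force": force on the tool from outside, world axes, zero at the start; "ft_torque": the same for the moment, N m; "width": finger opening in m.
Only numpy, scipy, OpenCV 4.12 (cv2) and the standard library are available. Lean on these libraries where they do the work, as an engineer would, in place of code of your own. Each camera call takes 0.05 s, during which the arm holds its last target.

### The job

A copper contact bar lies loose on the plate of the locating fixture. With the fingertips, push it flat against the long steel fence, then keep it against the fence and slide it along until it is fully home in the corner nest, its side on the fence and its nose on the end stop. Leave it seated there; never pinch the bar, pick it up or let it tip, and leave the other things on the bench where they are.

Things in the scene. Friction and masses are not known exactly. Their poses are not given: they have to be found in the camera images.
- fixture: locating fixture bolted to the bench: aluminium plate 150 x 300 mm, 12 mm thick, its top 12 mm above the bench. Origin on the bench, x points square into the fence, y along the fence towards the nest, z up; the plate spans x -75..75 mm, y -125..175 mm. It carries a fence, an end stop, a keeper and a clamp strap; all axes below are the fixture's
- nest_corner (a point): inner corner of the nest on the plate's top, where the fence face meets the end stop face. The end stop is a steel block 14 mm thick and 12 mm high, reaching 54 mm out from the fence. The seated bar's nose centre is at x = -15 mm, y = 0 from here, its tail centre at x = -15, y = -64
- fence_start (a point): other (-y) end of the fence's front face, on the plate's top, 215 mm from nest_corner. The fence is a straight steel rail, 20 mm thick and 12 mm high above the plate; the side towards -x of it is open plate. The bar slides on fence and plate with friction about 0.25, less than a fingertip's on the bar
- keeper (a point): corner of the small dark keeper block that is nearest the fence and the bar, on the plate's top: 32.5 mm from the fence face and 18 mm short of the end stop. The block runs from here 18 mm on to the stop and 21.5 mm away from the fence, 8 mm high; the nest is the slot between it and the fence, open on top and towards -y
- knob_top (a point): top centre of the black star knob (34 mm wide, 38 mm above the plate) of a clamp strap, 41 mm beyond the stop face and 30 mm out from the fence face. The strap (66 x 18 mm, top 22 mm above the plate) is tightened out of the way beyond the stop, pointing away from the fence; not used, cannot move
- bar: loose copper contact bar 30 (x) x 64 (y) x 8 mm, about 145 g, lying flat on the plate; origin at the centre of its underside, y towards its nose, where a silver facing 22 x 16 x 3 mm sits on top; a 9 mm bolt hole near the tail. Starts 90 to 135 mm short of home, clear of the fence, skewed up to 0.5 rad, nose towards the nest; square edges, slightly broken
- bar_nose (a point): centre of the bar's nose (+y) end, on its underside, 32 mm from the bar's origin
- bar_tail (a point): centre of the bar's tail (-y) end, on its underside, 32 mm from the bar's origin
- spare_bar: another loose copper contact bar, the same, lying on the bench off the -y end of the plate; leave alone. Origin at the centre of its underside
- carton: loose small white carton 48 x 66 x 44 mm high on the bench behind the fence; leave alone. Origin at the centre of its underside
- aux_block: loose black auxiliary switch block 28 x 46 x 44 mm high on the bench behind the fence; leave alone. Origin at the centre of its underside
- screwdriver: loose screwdriver 170 mm long lying on the bench along the plate's near (-x) side; leave alone. Its x axis runs along it, handle to -x
There are look-alikes about, which are no part of the job. What is shaped like the bar but green or red is not meant.

How it is judged:
On the way:
1. the bar is pressed flat against the fence by the fingers while still short of the nest (x of each of bar_nose, bar_tail in the frame of nest_corner above -0.018 m and y of bar_nose in the frame of nest_corner below -0.025 m and contact force between each of the fingers, fixture and bar above 0.3 N), for 0.1 s.
At the end, for the whole second after the job is handed in: the bar lies at rest, flat on the plate, in the corner nest: its nose within 2 mm of the end stop and both ends of its side within 2 mm of the fence (y of bar_nose in the frame of nest_corner above -0.002 m and x of each of bar_nose, bar_tail in the frame of nest_corner above -0.017 m and z of bar in the frame of nest_corner below 0.002 m and angle between bar's own z axis and vertical below 0.05 rad and linear speed of bar below 0.005 m/s); the robot touches nothing.
It fails at once if the bar was lifted more than 6 mm off the plate or tipped more than 0.2 rad (z of bar in the frame of nest_corner above 0.006 m or angle between bar's own z axis and vertical above 0.2 rad).
It fails at once if the bar was pinched between the fingers (both sides, or both ends, squeezed at once with more than 3 N) ((contact force between the fingers and bar_c1 above 3 N and contact force between the fingers and bar_c2 above 3 N) or (contact force between the fingers and bar_c3 above 3 N and contact force between the fingers and bar_c4 above 3 N)).
It fails at once if in the last 45 mm of its way to the stop an end of the bar stood more than 4 mm off the fence (y of bar_nose in the frame of nest_corner above -0.045 m and x of any of bar_nose, bar_tail in the frame of nest_corner below -0.019 m).
It fails at once if the spare bar, carton, switch block or screwdriver was moved more than 15 mm (distance of any of spare_bar, carton, aux_block, screwdriver from where it was at the start of the episode above 0.015 m).
It also fails if it takes over 51 s, if anything falls off the work surface, if the arm or the gripper's body presses on something with over 40 N, if the wrist force passes 120 N, or if a joint passes its speed limit or range.

## Working session

There is one attempt and no reset: what is moved stays moved. The work goes in short steps, Python scripts to look and compute and a tool call to move; the robot and the scene stay as the last step left them, time stands still between calls to the robot, and variables do not carry over. Pictures are saved under pics/ and viewed, and the job is handed in when it is done.

Besides the shell and the picture viewer there is one more tool, called after "Emit:" as name(argument=value, ...) on one line, values as JSON. send_rows: Moves the arm, as the interface text tells. Shift numbers are shares of 15 cm and turn numbers shares of 2 rad, none past 1 either way. Its arguments: {"type":"object","properties":{"targets":{"type":"array","items":{"type":"array"}},"hand":{"type":"number"},"force":{"type":"number"}},"required":["targets"]}

```bash
ls; mkdir -p pics; python3 - <<'E'
from plant import manip
import cv2,numpy as np
for n in("scene","top"):
    im=manip.get_image(n)
    cv2.imwrite(f"pics/{n}0.png",im["pixels"][:,:,::-1])
    np.savez(f"{n}0.npz",**im)
    print(n,im["fx"],im["fy"],im["cx"],im["cy"],im["rvec"],im["tvec"])
    for l in("nest_corner","fence_start","keeper","knob_top","bar","bar_nose","bar_tail","spare_bar","carton","aux_block","screwdriver","fixture"):
        print(l,[(round(d["p"],2),np.round(d["xy"],1).tolist()) for d in manip.tip_of(n,l)][:4])
print(manip.state())
E
```

```text
pics
scene 505.3072409589076 505.3072409589076 312.8729476784303 249.90273150297296 [ 1.71533096  1.57244981 -0.83391193] [-0.01006729 -0.27053609  1.31331038]
nest_corner [(0.61, [360.4, 284.4])]
fence_start [(0.7, [229.8, 288.9]), (0.27, [386.1, 257.6])]
keeper [(0.75, [349.3, 274.3]), (0.39, [229.9, 288.9])]
knob_top [(0.55, [387.1, 256.5]), (0.51, [365.1, 286.4])]
bar [(0.8, [244.2, 218.9]), (0.8, [298.8, 340.7]), (0.77, [177.5, 241.5])]
bar_nose [(0.72, [292.5, 319.9]), (0.55, [165.9, 256.9]), (0.54, [247.4, 226.8])]
bar_tail [(0.91, [188.4, 236.2]), (0.72, [240.8, 209.4]), (0.69, [266.4, 264.7]), (0.68, [386.4, 330.0])]
spare_bar [(0.85, [183.7, 279.8])]
carton [(0.72, [387.5, 331.1])]
aux_block [(0.87, [225.5, 332.2])]
screwdriver [(0.95, [348.2, 233.5])]
fixture [(0.87, [305.9, 272.5]), (0.18, [268.7, 264.0])]
top 441.6664129269952 441.6664129269952 317.38511841507136 243.04084028513782 [ 2.1709986  -2.15050853  0.1983704 ] [-0.04582135  0.56557115  0.83235181]
nest_corner [(0.58, [275.1, 229.4])]
fence_start [(0.93, [375.6, 242.9])]
keeper [(0.68, [279.5, 248.9])]
knob_top [
[... 469 characters left out ...]
375.8, 200.4])]
{'clock': 1.3, 'q': array([ 1.21283765,  0.33316525,  0.0399025 ,  1.46540873, -0.0134207 ,
        1.34333275, -0.0584778 ]), 'joint_vel': array([-0.00141037,  0.00038826, -0.00098512, -0.00121821, -0.00096875,
       -0.00067345, -0.00264411]), 'tau': array([-2.34311028e-04, -6.56122828e+01,  1.33289829e+00, -4.04052794e+01,
       -5.97710372e-02,  3.49913270e-02, -1.26553471e-05]), 'position': array([ 0.16630378, -0.62832129,  0.24756412]), 'tcp_rot': array([ 9.91643164e-01,  1.29010988e-01,  9.42713565e-06, -2.63972908e-05]), 'ft_force': array([0.19586389, 0.73449118, 0.24278517]), 'ft_torque': array([-0.00776606,  0.0345421 ,  0.01437824]), 'width': 0.08693499700083185}
```

View pics/scene0.png

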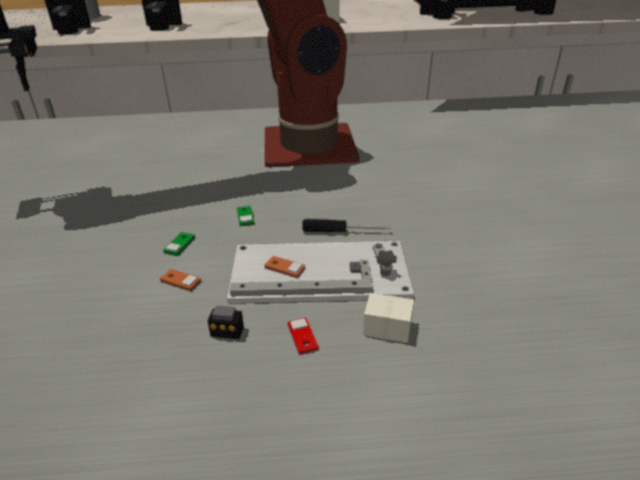

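View pics/top0.png

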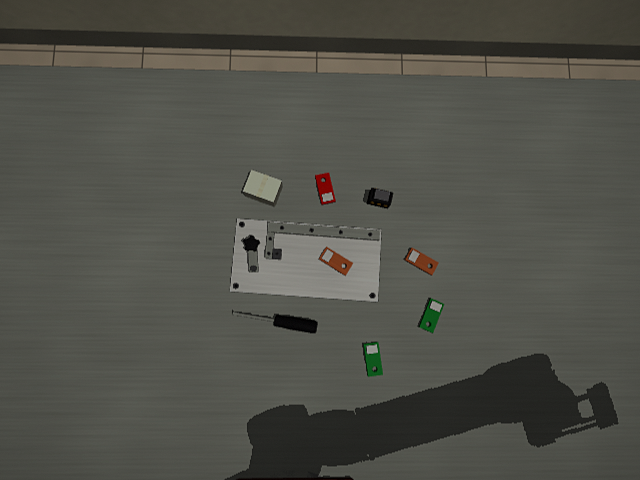

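```bash
python3 - <<'E'
import cv2
im=cv2.imread("pics/top0.png")[195:295,225:395]
cv2.imwrite("pics/top0crop.png",cv2.resize(im,None,fx=4.5,fy=4.5,interpolation=cv2.INTER_CUBIC))
im=cv2.imread("pics/scene0.png")[200:350,160:420]
cv2.imwrite("pics/scene0crop.png",cv2.resize(im,None,fx=3,fy=3,interpolation=cv2.INTER_CUBIC))
E
```

```text
(no output)
```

View pics/top0crop.png

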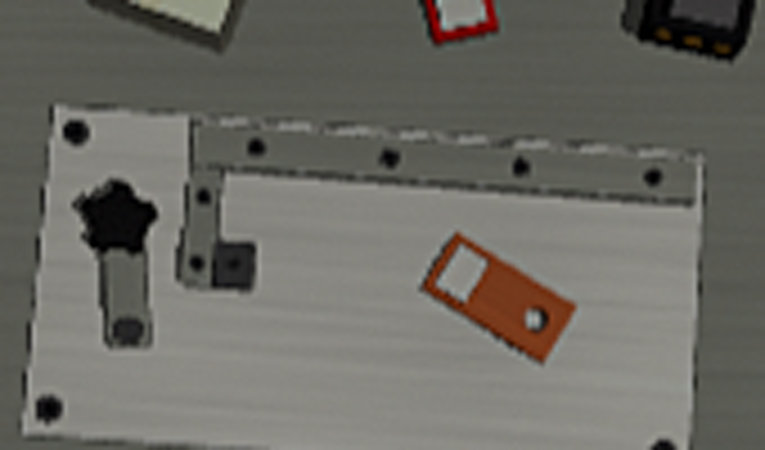

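View pics/scene0crop.png

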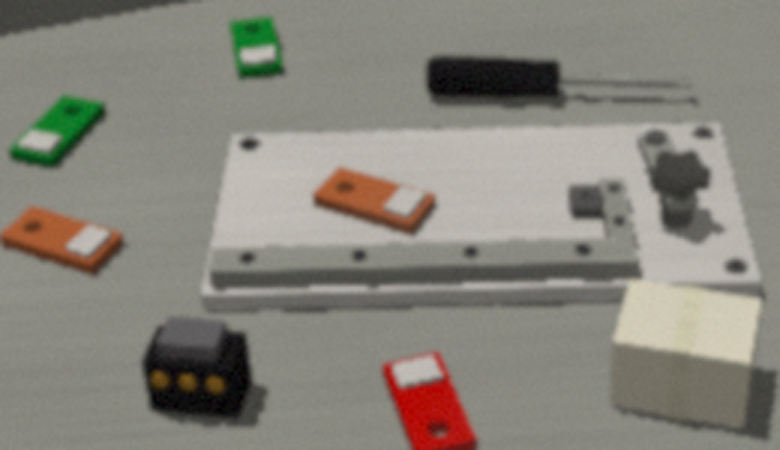

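```bash
cat > h.py <<'E'
import numpy as np,cv2
def load(f):
    return dict(np.load(f))
def ray(im,uv,z):
    R=cv2.Rodrigues(im["rvec"])[0];t=im["tvec"].reshape(3)
    uv=np.atleast_2d(np.asarray(uv,float))
    d=np.c_[(uv[:,0]-im["cx"])/im["fx"],(uv[:,1]-im["cy"])/im["fy"],np.ones(len(uv))]@R
    c=-R.T@t
    s=(z-c[2])/d[:,2]
    return c+d*s[:,None]
def proj(im,P):
    K=np.array([[im["fx"],0,im["cx"]],[0,im["fy"],im["cy"]],[0,0,1]],float)
    return cv2.projectPoints(np.asarray(P,float).reshape(-1,1,3),im["rvec"].astype(float),im["tvec"].astype(float),K,None)[0][:,0]
def rect(im,z,x0,x1,y0,y1,mm=0.0005):
    # out col -> -y world, row -> -x world
    W=int((y1-y0)/mm);H=int((x1-x0)/mm)
    cc,rr=np.meshgrid(np.arange(W),np.arange(H))
    P=np.stack([x1-rr*mm,y1-cc*mm,np.full(cc.shape,z)],-1).reshape(-1,3)
    uv=proj(im,P).astype(np.float32).reshape(H,W,2)
    return cv2.remap(im["pixels"],uv[...,0],uv[...,1],cv2.INTER_CUBIC)[:,:,::-1]
E
python3 - <<'E'
from h import *
t=load("top0.npz");s=load("scene0.npz")
for n,im,pts in(("top",t,[(275.1,229.4),(375.6,242.9),(279.5,248.9),(335,263.4),(237,218),(381.7,229.4),(230,291.7),(378,301)]),("scene",s,[(360.4,284.4),(229.8,288.9),(349.3,274.3)])):
    print(n,np.round(ray(im,pts,0.012),4).tolist(), "cam",np.round(ray(im,[(0,0)],0)*0-cv2.Rodrigues(im["rvec"])[0].T@im["tvec"],3))
E
```

```text
top [[0.5978, 0.0456, 0.012], [0.5723, -0.1616, 0.012], [0.5575, 0.0358, 0.012], [0.529, -0.0778, 0.012], [0.6206, 0.1241, 0.012], [0.6007, -0.1747, 0.012], [0.4698, 0.133, 0.012], [0.4536, -0.165, 0.012]] cam [[ 0.437 -0.01   0.908]]
scene [[0.5878, 0.0445, 0.012], [0.5773, -0.1698, 0.012], [0.5593, 0.03, 0.012]] cam [[ 1.224 -0.07   0.543]]
```

```bash
python3 - <<'E'
from h import *
t=load("top0.npz");s=load("scene0.npz")
out=[]
for z in(0.024,0.012):
  for im in(t,s):
    r=rect(im,z,0.51,0.63,-0.18,0.07,0.00033).copy()
    for i in range(13):
        y=int(i*0.01/0.00033); cv2.line(r,(0,y),(6 if i%5 else 14,y),(0,255,0),1)
    for i in range(26):
        x=int(i*0.01/0.00033); cv2.line(r,(x,0),(x,6 if (i-7)%5 else 14),(0,255,0),1)
    out.append(r)
for i,k in enumerate((0,2)): cv2.imwrite(f"pics/rect{i}.png",cv2.resize(np.vstack(out[k:k+2]),(757,726)) if 0 else np.vstack([o[:290] for o in out[k:k+2]]))
print(out[0].shape)
E
```

```text
(363, 757, 3)
```

View pics/rect0.png

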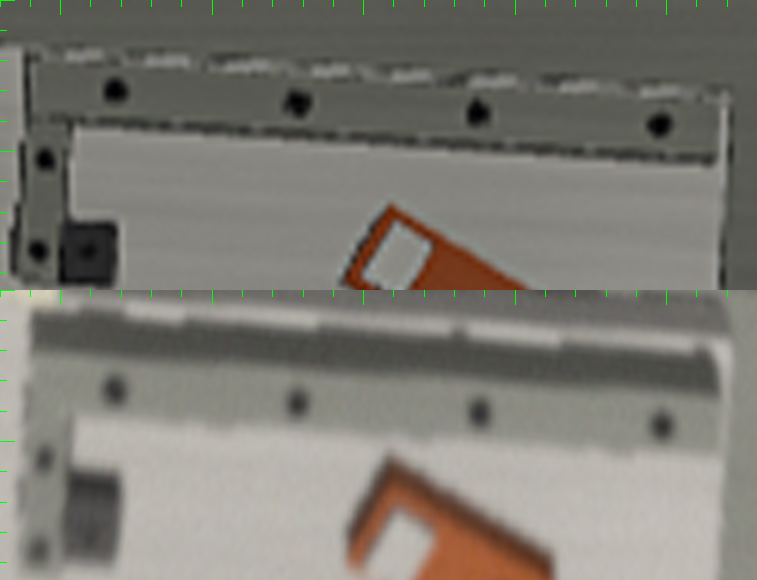

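View pics/rect1.png

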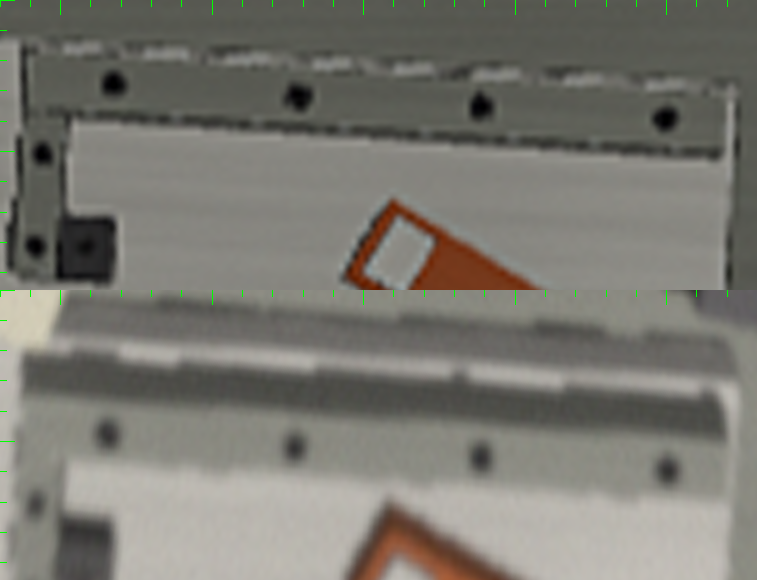

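```bash
cat >> h.py <<'E'
NC=np.array([0.589,0.0463]);PHI=0.062
XF=np.array([np.cos(PHI),-np.sin(PHI)]);YF=np.array([np.sin(PHI),np.cos(PHI)])
def tonest(p): d=np.asarray(p)[...,:2]-NC; return np.stack([d@XF,d@YF],-1)
def toworld(n): n=np.asarray(n,float); return NC+n[...,:1]*XF+n[...,1:2]*YF
def barfit(im,z=0.020,box=(0.46,0.60,-0.175,0.06),mm=0.00033,save=None):
    x0,x1,y0,y1=box
    r=rect(im,z,*box,mm)
    hsv=cv2.cvtColor(r,cv2.COLOR_BGR2HSV)
    m=((hsv[...,0]<18)&(hsv[...,1]>110)&(hsv[...,2]>45)).astype(np.uint8)
    m=cv2.morphologyEx(m,cv2.MORPH_OPEN,np.ones((5,5)))
    n,l,st,c=cv2.connectedComponentsWithStats(m)
    k=1+np.argmax(st[1:,4]); 
    cn=max(cv2.findContours((l==k).astype(np.uint8),cv2.RETR_EXTERNAL,cv2.CHAIN_APPROX_NONE)[0],key=cv2.contourArea)
    box=cv2.boxPoints(cv2.minAreaRect(cn))
    P=np.c_[x1-box[:,1]*mm,y1-box[:,0]*mm]
    if save:
        v=r.copy(); cv2.polylines(v,[box.astype(int)],True,(0,255,0),1); cv2.imwrite(save,v)
    e=np.linalg.norm(np.roll(P,-1,0)-P,axis=1)
    i=0 if e[0]>e[1] else 1
    d=P[(i+1)%4]-P[i]; d/=np.linalg.norm(d); d=d if d[1]>0 else -d
    c=P.mean(0)
    return c,np.arctan2(d[0],d[1]),e[:2],P
E
python3 - <<'E'
from h import *
t=load("top0.npz");s=load("scene0.npz")
for n,im in(("t",t),("s",s)):
    c,a,e,P=barfit(im,save=f"pics/bar{n}.png")
    print(n,c,a,a-PHI,e,tonest(c),np.round(tonest(P),4).tolist())
E
```

```text
t [ 0.5337484  -0.07771625] 0.5432795 0.48127952 [0.03082582 0.06472413] [-0.04746137 -0.12720137] [[-0.0461, -0.0914], [-0.0188, -0.1057], [-0.0488, -0.163], [-0.0761, -0.1488]]
s [ 0.5349517  -0.07877307] 0.5459852 0.48398522 [0.03460678 0.06659321] [-0.0461949 -0.1281816] [[-0.046, -0.0907], [-0.0154, -0.1068], [-0.0464, -0.1657], [-0.077, -0.1496]]
```

View pics/bart.png

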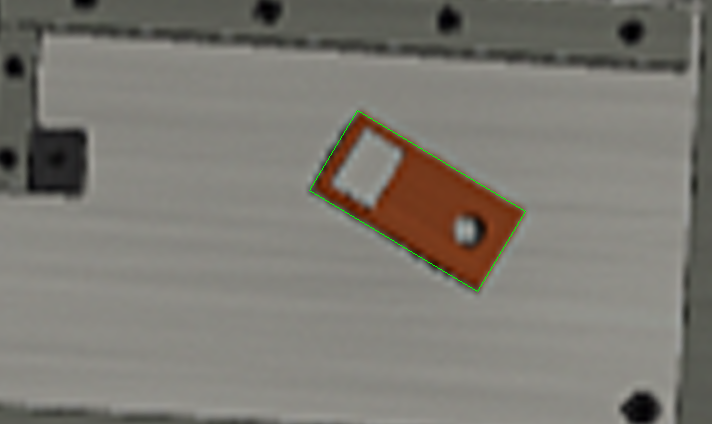

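Candidates (top view): copper on the plate (335,262), which is the bar; copper off the plate (421,261), which is the spare; green (431,315) and (372,358); red (325,189). The close crop confirms the copper bar on the plate, nose toward the nest and skewed 0.48 rad. I'll close the fingers, square the tool to the fence and move over.

Emit:
send_rows(targets=[[[0, 0, 0], [0, 0, 0.08]], [[0, 0, 0], [0, 0, 0.08]], [[0.15, -0.31, 0], [0, 0, 0]], [[0.15, -0.31, 0], [0, 0, 0]], [[0.15, -0.31, 0], [0, 0, 0]], [[0.15, -0.31, 0], [0, 0, 0]], [[0.15, -0.31, 0], [0, 0, 0]], [[0.15, -0.31, 0], [0, 0, 0]]], hand=1, force=20)

```text
clock: 2.3
position: [0.3189, -0.3566, 0.2478]
tcp_rot: [1.0, -0.031, 0.0, 0.0]
ft_force: [0.6, 0.5, -0.6]
width: 0.015
```

Emit:
send_rows(targets=[[[0.15, -0.31, 0], [0, 0, 0]], [[0.15, -0.31, 0], [0, 0, 0]], [[0.15, -0.31, 0], [0, 0, 0]], [[0.15, -0.31, 0], [0, 0, 0]], [[0.15, -0.31, 0.2], [0, 0, 0]], [[0.15, -0.31, 0.2], [0, 0, 0]], [[0, 0, 0.2], [0, 0, 0]], [[0, 0, 0], [0, 0, 0]]])

```text
clock: 3.3
position: [0.4686, -0.0874, 0.1559]
tcp_rot: [1.0, -0.03, -0.002, -0.0]
ft_force: [0.6, 0.4, 0.4]
width: 0.0002
```

```bash
cat > st.py <<'E'
from plant import manip
from h import *
from scipy.spatial.transform import Rotation as Ro
s=manip.state()
R=Ro.from_quat(s["tcp_rot"]).as_matrix()
p=s["position"]
print("t",s["clock"],"pos",p.round(4),"nest",tonest(p).round(4),"toolx ang",np.arctan2(R[1,0],R[0,0]).round(4),"toolz",R[:,2].round(3),"w",round(s["width"],4))
f=s["ft_force"];print("F fix",np.round([f[:2]@XF,f[:2]@YF,f[2]],2))
E
python3 st.py
```

```text
t 3.3 pos [ 0.4686 -0.0874  0.1559] nest [-0.1119 -0.1409] toolx ang -0.0602 toolz [-0.004  0.001 -1.   ] w 0.0002
F fix [0.54 0.47 0.43]
```

Emit:
send_rows(targets=[[[0, -0.03, 0.25], [0, 0, 0]], [[0, 0, 0.25], [0, 0, 0]], [[0, 0, 0.2], [0, 0, 0]], [[0, 0, 0.05], [0, 0, 0]], [[0, 0, 0], [0, 0, 0]]])

```text
clock: 3.92
position: [0.4708, -0.084, 0.0461]
tcp_rot: [1.0, -0.031, 0.0, 0.0]
ft_force: [0.1, 0.4, -0.5]
width: 0.0006
```

```bash
python3 st.py; cat > shot.py <<'E'
import sys
from plant import manip
from h import *
k=sys.argv[1]
v=[]
for n in("top","scene"):
    im=manip.get_image(n); np.savez(f"{n}{k}.npz",**im)
    c=im["pixels"][:,:,::-1]
    c=c[190:310,220:450] if n=="top" else c[180:310,160:420]
    v.append(cv2.resize(c,(700,int(700*c.shape[0]/c.shape[1])),interpolation=cv2.INTER_CUBIC)[:300 if n=="x" else None])
    try:
        c,a,e,P=barfit(im); print(n,"c",tonest(c).round(4),"skew",round(a-PHI,3),e.round(4),np.round(tonest(P),4).tolist())
    except Exception as ex: print(ex)
w=np.vstack(v); w=cv2.resize(w,None,fx=595/w.shape[0],fy=595/w.shape[0],interpolation=cv2.INTER_AREA)
cv2.imwrite(f"pics/shot{k}.png",w)
E
python3 shot.py 1
```

```text
t 3.925 pos [ 0.4708 -0.084   0.0461] nest [-0.1099 -0.1374] toolx ang -0.0621 toolz [ 0.001 -0.    -1.   ] w 0.0006
F fix [ 0.05  0.41 -0.45]
top c [-0.0643 -0.1761] skew 1.509 [0.0983 0.1069] [[-0.014, -0.1237], [-0.0079, -0.2218], [-0.1147, -0.2285], [-0.1207, -0.1303]]
scene c [-0.0465 -0.1287] skew 0.484 [0.0348 0.0682] [[-0.046, -0.0904], [-0.0152, -0.1066], [-0.0469, -0.167], [-0.0777, -0.1508]]
```

View pics/shot1.png

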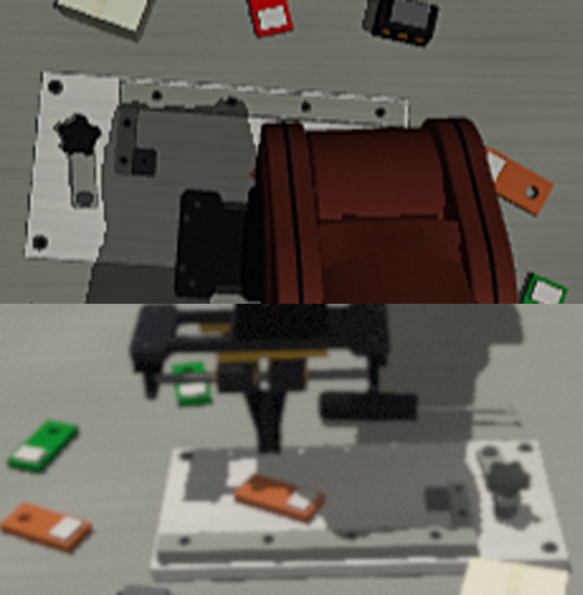

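Emit:
send_rows(targets=[[[0, 0, 0.04], [0, 0, 0]], [[0.08, 0, 0], [0, 0, 0]], [[0.05, 0, 0], [0, 0, 0]], [[0.04, 0, 0], [0, 0, 0]], [[0.04, 0, 0], [0, 0, 0]], [[0.04, 0, 0], [0, 0, 0]], [[0.03, 0, 0], [0, 0, 0]], [[0, 0, 0], [0, 0, 0]]])

```text
clock: 5.03
position: [0.5125, -0.0859, 0.0391]
tcp_rot: [1.0, -0.031, 0.0, -0.0]
ft_force: [-0.7, 0.2, 0.2]
width: 0.0002
```

```bash
python3 st.py; python3 shot.py 2
```

```text
t 5.025 pos [ 0.5125 -0.0859  0.0391] nest [-0.0681 -0.1367] toolx ang -0.0612 toolz [ 0.  0. -1.] w 0.0002
F fix [-0.71  0.16  0.2 ]
top c [-0.0479 -0.1779] skew -1.633 [0.1396 0.0927] [[-0.1204, -0.1359], [0.0189, -0.1273], [0.0247, -0.2198], [-0.1147, -0.2285]]
scene c [-0.038  -0.1272] skew 0.143 [0.0408 0.0646] [[-0.0536, -0.0923], [-0.0132, -0.0981], [-0.0224, -0.162], [-0.0628, -0.1562]]
```

View pics/shot2.png

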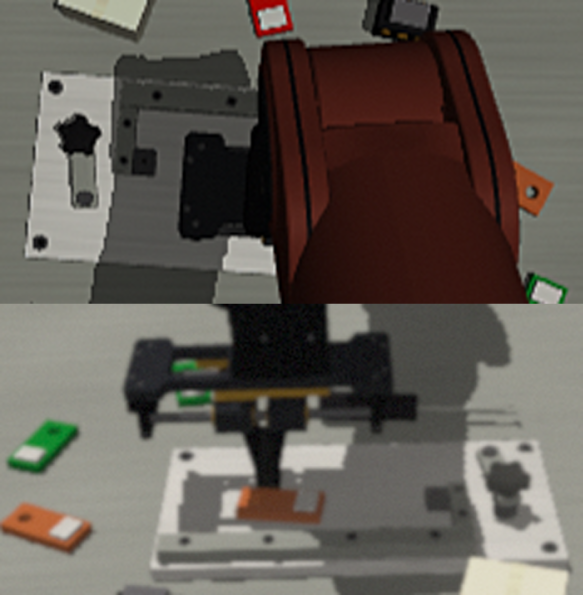

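Emit:
send_rows(targets=[[[0.04, 0, 0], [0, 0, 0]], [[0.04, 0, 0], [0, 0, 0]], [[0.04, 0, 0], [0, 0, 0]], [[0.02, 0, 0], [0, 0, 0]], [[0.01, 0, 0], [0, 0, 0]], [[0, 0, 0], [0, 0, 0]]])

```text
clock: 5.88
position: [0.5347, -0.0873, 0.039]
tcp_rot: [1.0, -0.031, 0.0, -0.0]
ft_force: [0.4, -0.7, -0.2]
width: 0.0003
```

```bash
python3 st.py
```

```text
t 5.875 pos [ 0.5347 -0.0873  0.039 ] nest [-0.0459 -0.1367] toolx ang -0.0612 toolz [ 0.  0. -1.] w 0.0003
F fix [ 0.4  -0.64 -0.16]
```

Emit:
send_rows(targets=[[[0.02, 0, 0], [0, 0, 0]], [[0.01, 0, 0], [0, 0, 0]], [[0, 0, 0], [0, 0, 0]]])

```text
clock: 6.25
position: [0.5392, -0.0876, 0.0391]
tcp_rot: [1.0, -0.031, 0.0, -0.0]
ft_force: [0.7, -0.4, -1.2]
width: 0.0003
```

Emit:
send_rows(targets=[[[0.01, 0, 0], [0, 0, 0]], [[0, 0, 0], [0, 0, 0]]])

```text
clock: 6.5
position: [0.5406, -0.0877, 0.039]
tcp_rot: [1.0, -0.031, -0.0, -0.0]
ft_force: [-0.3, 0.5, -0.5]
width: -0.0001
```

```bash
python3 st.py
```

```text
t 6.5 pos [ 0.5406 -0.0877  0.039 ] nest [-0.04   -0.1368] toolx ang -0.0612 toolz [-0.  0. -1.] w -0.0001
F fix [-0.3   0.48 -0.54]
```

Emit:
send_rows(targets=[[[0.01, 0, 0], [0, 0, 0]], [[0, 0, 0], [0, 0, 0]]])

```text
clock: 6.75
position: [0.5408, -0.0877, 0.0387]
tcp_rot: [1.0, -0.031, -0.001, -0.0]
ft_force: [-5.8, 0.8, 2.8]
width: 0.0003
```

Emit:
send_rows(targets=[[[0.01, 0, 0], [0, 0, 0]], [[0, 0, 0], [0, 0, 0]]])

```text
clock: 7.0
position: [0.5411, -0.0878, 0.0383]
tcp_rot: [1.0, -0.031, -0.003, 0.0]
ft_force: [-10.1, 1.0, 3.9]
width: 0.0002
```

```bash
python3 st.py; python3 shot.py 3
```

```text
t 7.0 pos [ 0.5411 -0.0878  0.0383] nest [-0.0395 -0.1368] toolx ang -0.0613 toolz [-0.006  0.    -1.   ] w 0.0002
F fix [-10.16   0.41   3.87]
top c [-0.0468 -0.1958] skew 1.509 [0.0568 0.1396] [[0.0212, -0.1632], [0.0247, -0.2198], [-0.1147, -0.2285], [-0.1182, -0.1718]]
scene c [-0.0196 -0.1356] skew -0.052 [0.0276 0.0422] [[-0.0345, -0.1153], [-0.007, -0.1138], [-0.0048, -0.1559], [-0.0323, -0.1574]]
```

View pics/shot3.png

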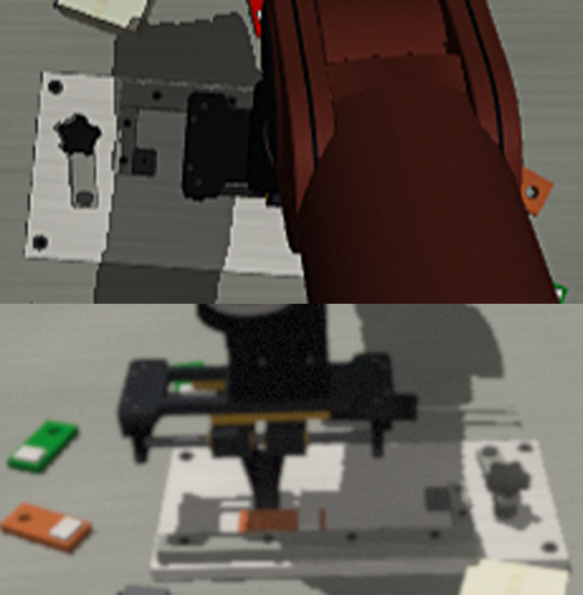

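Emit:
send_rows(targets=[[[0, -0.02, 0], [0, 0, 0]], [[0, -0.03, 0], [0, 0, 0]], [[0, -0.03, 0], [0, 0, 0]], [[0, -0.03, 0], [0, 0, 0]], [[0, -0.03, 0], [0, 0, 0]], [[0, 0, 0], [0, 0, 0]]])

```text
clock: 7.85
position: [0.5423, -0.0674, 0.0382]
tcp_rot: [1.0, -0.031, -0.003, 0.0]
ft_force: [-9.2, -1.1, 3.4]
width: 0.0004
```

```bash
python3 st.py; python3 shot.py 4
```

```text
t 7.85 pos [ 0.5423 -0.0674  0.0382] nest [-0.0396 -0.1164] toolx ang -0.0616 toolz [-0.005 -0.001 -1.   ] w 0.0004
F fix [-9.13 -1.69  3.41]
top c [-0.048  -0.1761] skew 1.509 [0.0964 0.1396] [[0.0187, -0.1236], [0.0247, -0.2198], [-0.1147, -0.2285], [-0.1206, -0.1323]]
scene c [-0.0192 -0.1154] skew -0.034 [0.0263 0.042 ] [[-0.033, -0.0948], [-0.0068, -0.0939], [-0.0054, -0.1359], [-0.0316, -0.1368]]
```

View pics/shot4.png

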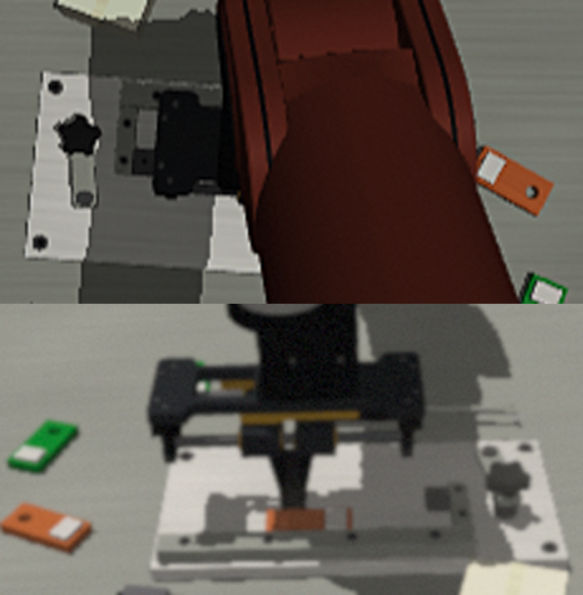

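Emit:
send_rows(targets=[[[0, -0.03, 0], [0, 0, 0]], [[0, -0.03, 0], [0, 0, 0]], [[0, -0.04, 0], [0, 0, 0]], [[0, -0.04, 0], [0, 0, 0]], [[0, -0.04, 0], [0, 0, 0]], [[0, -0.03, 0], [0, 0, 0]], [[0, -0.03, 0], [0, 0, 0]], [[0, 0, 0], [0, 0, 0]]])

```text
clock: 8.95
position: [0.5446, -0.0313, 0.0382]
tcp_rot: [1.0, -0.031, -0.003, 0.0]
ft_force: [-8.9, -1.2, 3.5]
width: 0.0005
```

```bash
python3 st.py; python3 shot.py 5
```

```text
t 8.95 pos [ 0.5446 -0.0313  0.0382] nest [-0.0395 -0.0802] toolx ang -0.0614 toolz [-0.005 -0.001 -1.   ] w 0.0005
F fix [-8.81 -1.7   3.45]
top c [-0.0499 -0.1444] skew -0.062 [0.1597 0.1396] [[0.0148, -0.0604], [0.0247, -0.2198], [-0.1147, -0.2285], [-0.1246, -0.0691]]
scene c [-0.0178 -0.0791] skew -0.003 [0.0262 0.0421] [[-0.031, -0.058], [-0.0048, -0.058], [-0.0047, -0.1001], [-0.0309, -0.1001]]
```

View pics/shot5.png

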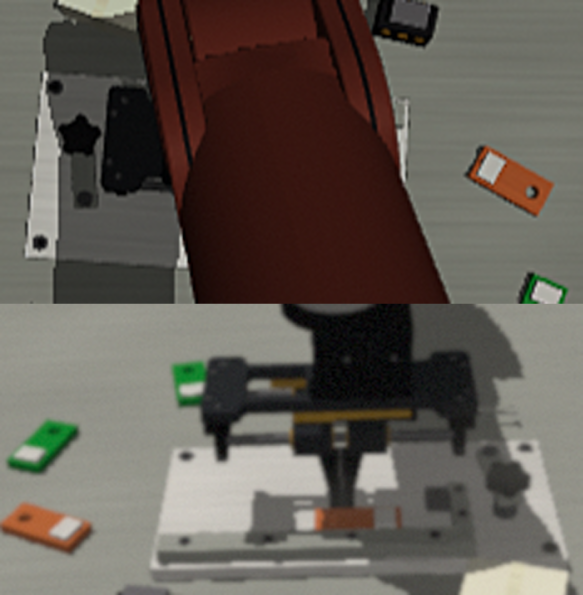

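Emit:
send_rows(targets=[[[0, -0.03, 0], [0, 0, 0]], [[0, -0.04, 0], [0, 0, 0]], [[0, -0.04, 0], [0, 0, 0]], [[0, -0.04, 0], [0, 0, 0]], [[0, -0.03, 0], [0, 0, 0]], [[0, -0.02, 0], [0, 0, 0]], [[0, 0, 0], [0, 0, 0]]])

```text
clock: 9.93
position: [0.5465, -0.0015, 0.0381]
tcp_rot: [1.0, -0.031, -0.003, 0.001]
ft_force: [-7.9, -0.9, 2.2]
width: 0.0003
```

```bash
python3 st.py; python3 shot.py 6
```

```text
t 9.925 pos [ 0.5465 -0.0015  0.0381] nest [-0.0394 -0.0504] toolx ang -0.0615 toolz [-0.005 -0.001 -1.   ] w 0.0003
F fix [-7.82 -1.42  2.21]
top c [-0.0535 -0.0933] skew 1.23 [0.1292 0.1806] [[0.01, -0.0022], [0.0532, -0.1239], [-0.117, -0.1843], [-0.1602, -0.0626]]
scene c [-0.0184 -0.0491] skew -0.022 [0.0255 0.0423] [[-0.0316, -0.0283], [-0.0061, -0.0277], [-0.0052, -0.07], [-0.0307, -0.0705]]
```

View pics/shot6.png

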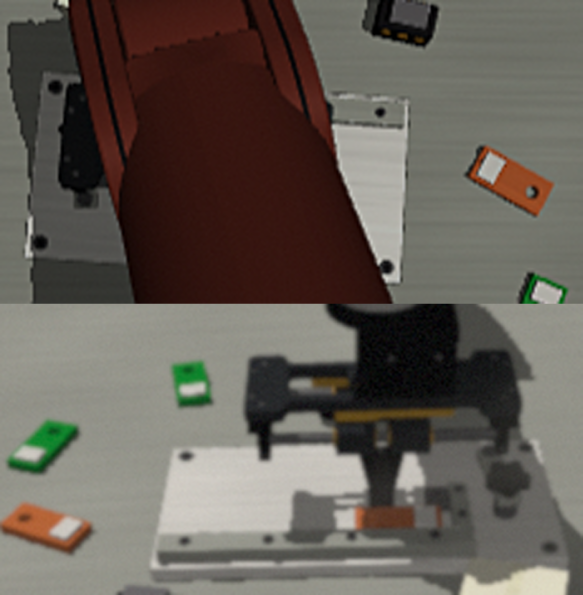

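Emit:
send_rows(targets=[[[0, -0.02, 0], [0, 0, 0]], [[0, -0.013, 0], [0, 0, 0]], [[0, 0, 0], [0, 0, 0]]])

```text
clock: 10.4
position: [0.5468, 0.0032, 0.0381]
tcp_rot: [1.0, -0.031, -0.003, 0.001]
ft_force: [-8.2, -1.9, 2.2]
width: 0.0004
```

Emit:
send_rows(targets=[[[0, -0.01, 0], [0, 0, 0]], [[0, 0, 0], [0, 0, 0]]])

```text
clock: 10.65
position: [0.5469, 0.0045, 0.0381]
tcp_rot: [1.0, -0.031, -0.003, 0.001]
ft_force: [-9.3, -2.3, 2.5]
width: 0.0004
```

```bash
python3 st.py
```

```text
t 10.65 pos [0.5469 0.0045 0.0381] nest [-0.0395 -0.0443] toolx ang -0.0618 toolz [-0.005 -0.001 -1.   ] w 0.0004
F fix [-9.13 -2.89  2.49]
```

Emit:
send_rows(targets=[[[0, -0.01, 0], [0, 0, 0]], [[0, 0, 0], [0, 0, 0]]])

```text
clock: 10.9
position: [0.547, 0.006, 0.0381]
tcp_rot: [1.0, -0.031, -0.003, 0.001]
ft_force: [-8.1, -1.7, 1.9]
width: 0.0007
```

Emit:
send_rows(targets=[[[0, -0.01, 0], [0, 0, 0]], [[0, 0, 0], [0, 0, 0]]])

```text
clock: 11.15
position: [0.547, 0.0073, 0.038]
tcp_rot: [1.0, -0.031, -0.003, 0.001]
ft_force: [-7.9, -1.9, 2.1]
width: 0.0003
```

```bash
python3 st.py; python3 shot.py 7
```

```text
t 11.15 pos [0.547  0.0073 0.038 ] nest [-0.0395 -0.0415] toolx ang -0.0619 toolz [-0.005 -0.001 -1.   ] w 0.0003
F fix [-7.73 -2.42  2.09]
top c [-0.0536 -0.0793] skew 1.256 [0.133 0.177] [[0.01, 0.0114], [0.0512, -0.1151], [-0.1171, -0.1699], [-0.1584, -0.0435]]
scene c [-0.0184 -0.041 ] skew -0.035 [0.026  0.0425] [[-0.0322, -0.0203], [-0.0062, -0.0194], [-0.0047, -0.0618], [-0.0307, -0.0627]]
```

View pics/shot7.png

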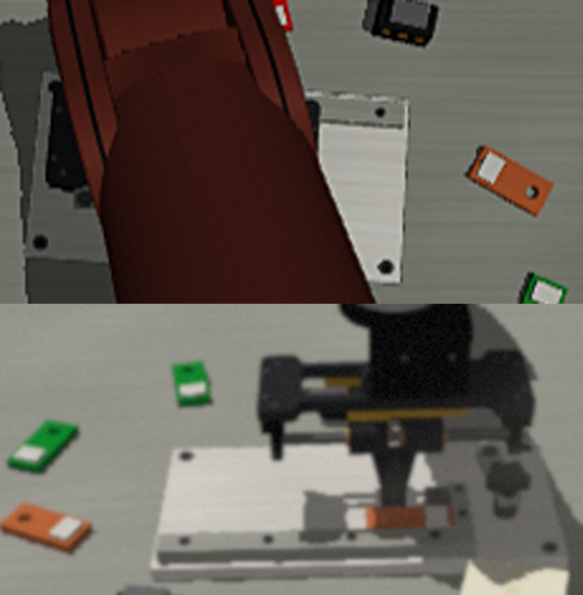

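Emit:
send_rows(targets=[[[0, -0.01, 0], [0, 0, 0]], [[0, -0.01, 0], [0, 0, 0]], [[0, 0, 0], [0, 0, 0]]])

```text
clock: 11.62
position: [0.5472, 0.0103, 0.0379]
tcp_rot: [1.0, -0.031, -0.003, 0.001]
ft_force: [-6.6, -1.8, -0.0]
width: 0.0005
```

```bash
python3 st.py; python3 shot.py 8; python3 - <<'E'
from h import *
v=[rect(load(f"scene{k}.npz"),0.020,0.53,0.60,-0.08,0.06,0.0002)[:290] for k in(7,8)]
cv2.imwrite("pics/cmp.png",np.vstack(v))
E
```

```text
t 11.625 pos [0.5472 0.0103 0.0379] nest [-0.0394 -0.0385] toolx ang -0.0619 toolz [-0.005 -0.001 -1.   ] w 0.0005
F fix [-6.44 -2.2  -0.05]
top c [-0.0545 -0.0734] skew 1.242 [0.1323 0.179 ] [[0.0088, 0.0181], [0.0516, -0.1071], [-0.1179, -0.1649], [-0.1606, -0.0397]]
scene c [-0.0181 -0.0411] skew -0.026 [0.0269 0.0423] [[-0.0321, -0.0203], [-0.0052, -0.0196], [-0.0042, -0.0619], [-0.031, -0.0625]]
```

View pics/cmp.png

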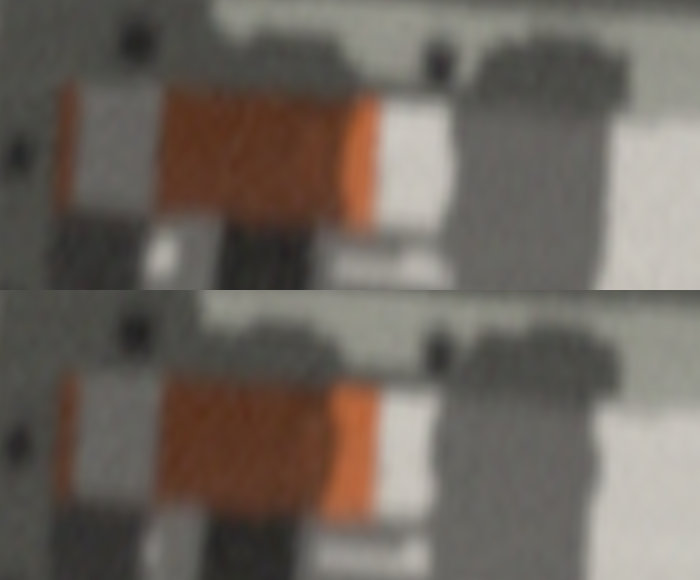

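Emit:
send_rows(targets=[[[-0.01, 0, 0], [0, 0, 0]], [[-0.02, 0, 0], [0, 0, 0]], [[-0.03, 0, 0], [0, 0, 0]], [[-0.06, 0.03, 0], [0, 0, 0]], [[-0.1, 0.06, 0], [0, 0, 0]], [[0, 0, -0.2], [0, 0, 0]], [[0, 0.1, -0.35], [0, 0, 0]], [[0, 0.3, -0.25], [0, 0, 0]]])

```text
clock: 12.72
position: [0.512, -0.0588, 0.1613]
tcp_rot: [1.0, -0.029, 0.001, -0.0]
ft_force: [0.2, -0.7, -0.2]
width: 0.0006
```

Emit:
send_rows(targets=[[[0, 0.38, 0], [0, 0, 0]], [[0, 0.38, 0], [0, 0, 0]], [[0, 0.38, 0], [0, 0, 0]], [[0, 0.38, 0], [0, 0, 0]], [[0, 0.3, 0], [0, 0, 0]], [[0, 0, 0], [0, 0, 0]]])

```text
clock: 13.48
position: [0.4927, -0.337, 0.1586]
tcp_rot: [0.999, -0.034, -0.001, 0.001]
ft_force: [0.0, 0.3, -0.3]
width: 0.0003
```

```bash
python3 st.py; python3 shot.py 9; python3 - <<'E'
from h import *
v=[rect(load(f"{n}9.npz"),0.020,0.53,0.60,-0.08,0.06,0.0002)[:290] for n in("top","scene")]
cv2.imwrite("pics/cmp9.png",np.vstack(v))
E
```

```text
t 13.475 pos [ 0.4927 -0.337   0.1586] nest [-0.0723 -0.3885] toolx ang -0.068 toolz [-0.001 -0.001 -1.   ] w 0.0003
F fix [-0.    0.25 -0.33]
top c [-0.0131 -0.0304] skew 0.0 [0.0312 0.0647] [[-0.0287, 0.002], [0.0024, 0.002], [0.0024, -0.0627], [-0.0287, -0.0627]]
scene c [-0.0176 -0.041 ] skew 0.006 [0.0233 0.0425] [[-0.0291, -0.0197], [-0.0058, -0.0198], [-0.0061, -0.0623], [-0.0294, -0.0622]]
```

View pics/cmp9.png

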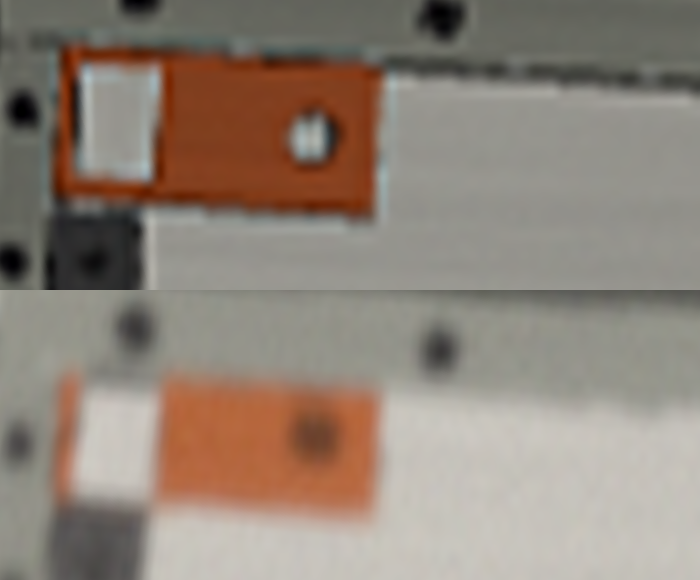

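View pics/shot9.png

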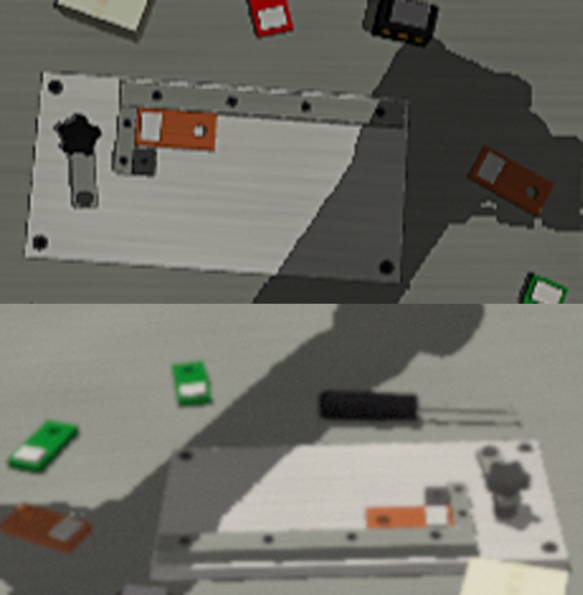

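The final pictures show the bar square in the corner: its side on the fence, its nose on the stop at (137,130), and the other objects in place. Handing in.

```bash
python3 -c "
from plant import manip
print(manip.hand_in())"
```

```text
the job is handed in; nothing more can be done
None
```

The bar is seated in the corner nest and the job is handed in, at about 13.5 s of the 51 s. I pushed it with closed fingertips squared to the fence, until it lay flat against the fence under about 10 N with its nose still about 94 mm short of the stop. I then dragged it along with about 8–9 N of side pressure until it stopped and the fingers slid on 3 mm without it. I backed straight off, lifted and moved clear.

**Last checks:**
- **Skew:** 0.00 rad from the top camera and 0.006 rad from the scene camera.
- **Seating:** both pictures show the side on the fence and the nose on the stop.
- **Contact and surroundings:** the wrist force is back to about zero, and nothing else on the bench looks moved.

**Disagreements:**
- **Cameras:** the two differ by about 3 mm square to the fence, and the top camera puts the bar 2 mm inside both the fence and the stop. I therefore took the seating from the fingertip contact and the bar stopping at the stop.
- **Views:** the arm hid the bar from the top camera during the whole push. In that time I relied on the scene camera and the force reading.

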